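# Brace a jar in the one-handed clamp and unscrew its lid

### The job

Open the square jar one-handed: slide the clamp's upright grip along its track all the way until the jar is held between both jaws without play, let go of the grip, then unscrew the jar's tight lid anticlockwise until its threads come free. Lift the lid straight up and finish while still holding it, level and centred, about 2 cm above the jar's mouth, with the jar left upright, unturned and braced in the clamp. Leave the other things on the worktop alone.

Things in the scene. Friction and masses are not known exactly. Their poses are not given: they have to be found in the camera images.
- clamp: One-handed jar clamp fixed to the worktop: pale wooden board 100 x 285 x 12 mm, a fixed jaw at one end, a sliding jaw on a track. Origin: board underside, on its centre line. y runs along board and track towards the black grip's end; z up. The fixed jaw's rubber face is at y = -34 mm, looking to +y; the board spans y = -60 to +225 mm. Jaws 64 mm wide, tops 62 mm above the worktop.
- jaw (a joint): Travel of the sliding jaw in m: 0 = fully back (face at clamp y = +96 mm), growing as it moves along the clamp's -y towards the fixed jaw; starts between 0 and 0.025; jar clamped at about 0.066. Stiff: takes about 9 N to slide and stays where it is left; press on to about 18 N in all (9 N on the jar) to clamp firmly.
- jaw_grip (a point): Centre of the top face of the sliding jaw's grip: a black upright block, 24 mm (clamp x) by 16 mm (clamp y), top 66 mm above the worktop, free to grip over its upper 40 mm. Moves with the jaw, 100 mm behind the jaw's face (towards clamp +y). Axes parallel to the clamp's.
- jaw_face (a point): Centre of the rubber face of the sliding jaw, 40 mm above the worktop; axes parallel to the clamp's, the face looks to -y.
- jar: White ceramic storage jar, square body 64 x 64 x 70 mm (flat sides parallel to its x and y), round neck above, loose, 0.35 to 0.65 kg. It stands on the clamp's board between the jaws. On a round foot 48 mm wide. Origin: centre of its underside (12 mm above the worktop); z up.
- jar_mouth (a point): Centre of the jar's mouth, in the plane of its rim, 90 mm above the jar's underside; a rubber ring stands 2 mm proud of it. Short three-lug thread: turned anticlockwise from above, the lid is free after about 55 degrees, lifts off between 58 and 90, and is stopped at about 95: turn it 75. A springy sealing ring pushes the lid up about 3 mm as it comes free.
- lid: Metal screw lid with ribbed edge, 67 mm in diameter, 19 mm high, 60 g, screwed tight on the jar (about 0.5 N m to turn; an unbraced jar turns with it). Origin: centre of its lower edge, 76 mm above the jar's underside when closed (88 mm above the worktop; lid top at 107 mm); z up.
- egg_timer: Cream kitchen timer, 66 mm wide, 65 mm high, a bystander beside the clamp (centre of its underside).
- matchbox: Matchbox 66 x 112 x 21 mm lying in front of the clamp, a bystander (centre of its underside).
- keys_1: Bunch of keys, 84 x 118 x 8 mm, lying in front of the clamp, a bystander (centre of its underside).
- mug_1: Orange mug, 101 mm high, a bystander on the left (centre of its underside).
- mug_2: White mug, 94 mm high, a bystander at the back right (centre of its underside).
There are look-alikes about, which are no part of the job. Of the things shaped like the lid, the metal one is meant. Leave any green look-alike of the jar alone.

How it is judged:
By the outcome, as a careful person would: the job done as asked, in the order asked, and still so for the second after the job is handed in, while the arm keeps its last pose, push and grip.
It also fails if it takes over 48 s, if anything falls off the work surface, if the arm or the gripper's body presses on something with over 40 N, if the wrist force passes 120 N, or if a joint passes its speed limit or range.

### The arm

A 6-joint arm with a two-finger parallel gripper is mounted at the origin on a cart in front of the work surface, level with it; the furniture and walls round the work are solid. World frame = base frame: x ahead of the robot, y to its left, z up, the work surface at z = 0. Lengths are in m, angles in rad, forces in N, time in s.
With the tool pointing down it reaches from about 0.275 to 0.825 m from the base axis. Payload 4.9 kg.
Tool frame: the origin (TCP) lies between the finger pads; the fingertips stand 8 mm ahead of it and the grasp point (between the pads) lies 11 mm behind it; z points along the fingers, y is the direction in which the jaws open and shut (so a half turn about z gives the same grasp; the last joint's range is limited). The gripper opens to 85 mm and grips with 20 to 120 N. Pads are 22 mm wide; open, the fingers measure 114 mm over their backs; the gripper's body (76 mm by 85 mm) begins 54 mm behind the grasp point. The pads swing forward as they close: fully open they stand 13 mm farther back than shut.
Start: joints at [1.149, 0.326, -0.193, 1.052, 0, 1.437], TCP at [0.156, 0.527, 0.239] pointing down, gripper open.
Joint ranges: [-2.65, 2.65], [-0.97, 1.79], [-1.3, 1.35], [-1.93, 2.1], [-1.47, 1.37], [-3.14, 3.14]. Speed limits (rad/s): [2.57, 2.57, 3.14, 3.14, 3.14, 3.14].

### API

Orientations are given as a rotation vector (axis times angle).
In Python, from workcell import * gives the robot as it stands.
- The arm moves only by the tool carry_out, never from a script. Its argument "plan" is a list of rows, each a list of 4 numbers: the shift along the world's x, y, z in m, then the turn about the world's z in degrees. A call has 1 to 20 rows; each row is the pose to reach, as a shift and turn from the pose measured when the call began; what a row does not reach only later rows make up. A row lasts 1/12 s, in which the tool goes at most 41.7 mm and 7.16 degrees, less where a joint would pass 70% of its speed; a pose out of reach is approached as far as the arm can. A call with a gripper value outside its range is refused whole. "gripper" is the finger opening in m, from 0 to 0.0854, set as the call begins (left out, the last holds). The fingers move at their own pace and stop on an object; "force" is the grip in N (left out, the last holds). Time passes only in rows, so rows that repeat a pose let the fingers close. It gives the time, the measured TCP pose, the force and the opening at its end, in the units of the state.
- sense(): the state, without advancing time (a new reading comes with each control period).
- read_camera(name): name is "side" or "top" or "wrist"; returns a dict with "image" (400x640x3 uint8, red, green, blue), "mtx" (3x3 intrinsics, pixels), "xyz" and "orientation" of the camera in the world. Camera axes: x right, y down, z forward; pixel columns grow to the right and rows downward; lengths in m; the calibration is good to about 2 mm. A picture is of the moment at which its call begins. There is no depth.
- hand_in(): hands the job in, once; it reports no verdict.
The state is a dict: "time_s": time; "joint_positions": joint angles; "qd": joint speeds; "effort": joint torques, N m; "ee_pos": TCP position; "ee_rot": TCP orientation; "ft_force": force on the tool from outside, world axes, zero at the start; "wrist_torque": the same for the moment, N m; "opening": finger opening in m.
Only numpy, scipy, OpenCV 4.12 (cv2) and the standard library are available. Lean on these libraries where they do the work, as an engineer would, in place of code of your own. Each camera call takes 0.05 s, during which the arm holds its last target.

## Working session

There is one attempt and no reset: what is moved stays moved. The work goes in short steps, Python scripts to look and compute and a tool call to move; the robot and the scene stay as the last step left them, time stands still between calls to the robot, and variables do not carry over. Pictures are saved under pics/ and viewed, and the job is handed in when it is done.

Besides the shell and the picture viewer there is one more tool, called after "Emit:" as a command line: name --pt "numbers of a row" for each row, then --argument value for the rest. carry_out: Moves the arm, as the interface text tells. Its arguments: {"type":"object","properties":{"plan":{"type":"array","items":{"type":"array","items":{"type":"number"}}},"gripper":{"type":"number"},"force":{"type":"number"}},"required":["plan"]}

```bash
ls; mkdir -p pics; cat > h.py <<'E'
from workcell import *
import numpy as np, cv2
from scipy.spatial.transform import Rotation as R
def snap(n,f):
    c=read_camera(n); cv2.imwrite('pics/'+f,cv2.cvtColor(c['image'],cv2.COLOR_RGB2BGR))
    np.savez('pics/'+f+'.npz',**{k:c[k] for k in c}); return c
def load(f): return dict(np.load('pics/'+f+'.npz'))
def rot(c):
    o=np.array(c['orientation']); return o if o.shape==(3,3) else R.from_rotvec(o).as_matrix()
def ray(c,u,v,z):
    d=rot(c)@np.linalg.inv(c['mtx'])@np.array([u,v,1.]); p=np.array(c['xyz']); return p+d*(z-p[2])/d[2]
def proj(c,X):
    q=c['mtx']@(rot(c).T@(np.array(X)-c['xyz'])); return q[:2]/q[2]
E
python3 - <<'E'
from h import *
for n in ['side','top','wrist']:
    c=snap(n,n+'0.png'); print(n,c['xyz'],c['orientation'])
s=sense();print(s)
E
```

```text
pics
side [ 0.07344872 -0.94476321  0.9727152 ] [-2.19991446  0.47859367 -0.2186446 ]
top [0.24416939 0.08957746 1.48536943] [-2.09011523  2.13809306 -0.22548377]
wrist [0.08879926 0.54556602 0.37312519] [2.33427258 1.74399888 0.23684624]
{'time_s': 0.15, 'joint_positions': array([ 1.14881519e+00,  3.26760508e-01, -1.93340796e-01,  1.05196535e+00,
       -1.46926651e-05,  1.43661769e+00]), 'qd': array([ 3.14828138e-04, -1.26025340e-03,  2.24437750e-03,  7.93324156e-04,
        1.08464953e-05, -9.16596648e-06]), 'effort': array([ 2.98519495e-03, -4.43701065e+01,  2.62666172e+01,  1.03935748e-02,
       -1.45343228e-05, -4.66609194e-06]), 'ee_pos': array([0.15592782, 0.52700667, 0.23869392]), 'ee_rot': array([-4.50472400e-01, -3.10878966e+00,  1.92490617e-03]), 'ft_force': array([ 0.48213646,  0.35073105, -0.09939284]), 'wrist_torque': array([-0.04089587, -0.02806144,  0.00353864]), 'opening': 0.08550347184015714}
```

View pics/top0.png

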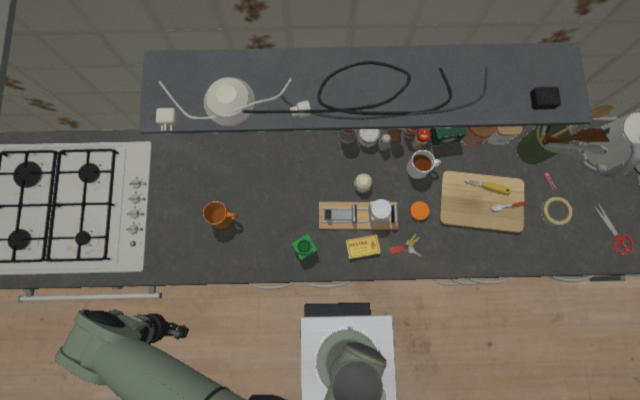

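View pics/side0.png

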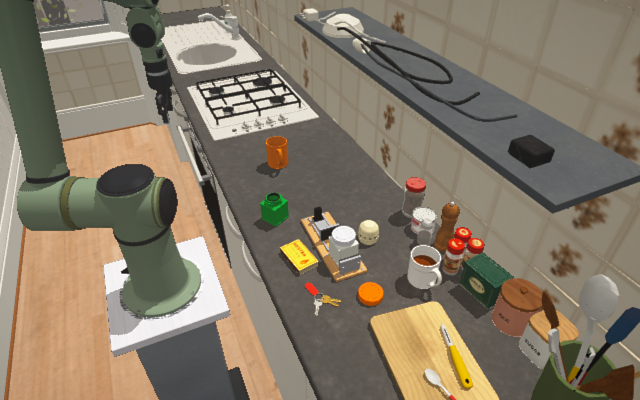

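View pics/wrist0.png

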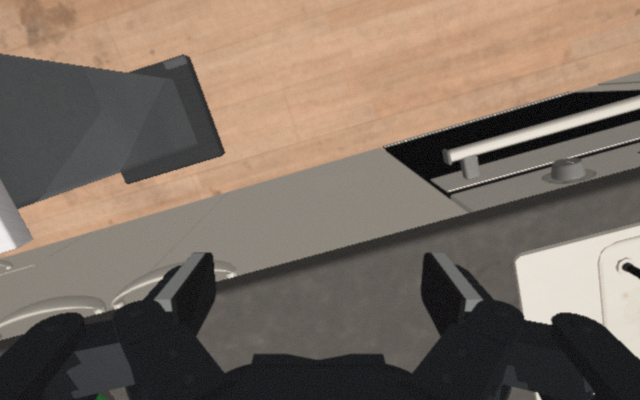

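```bash
python3 - <<'E'
from h import *
a=cv2.imread('pics/top0.png')[165:265,280:440]; cv2.imwrite('pics/c1.png',cv2.resize(a,None,fx=5,fy=5,interpolation=cv2.INTER_CUBIC))
a=cv2.imread('pics/side0.png')[190:290,270:400]; cv2.imwrite('pics/c2.png',cv2.resize(a,None,fx=5,fy=5,interpolation=cv2.INTER_CUBIC))
E
```

```text
(no output)
```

View pics/c1.png

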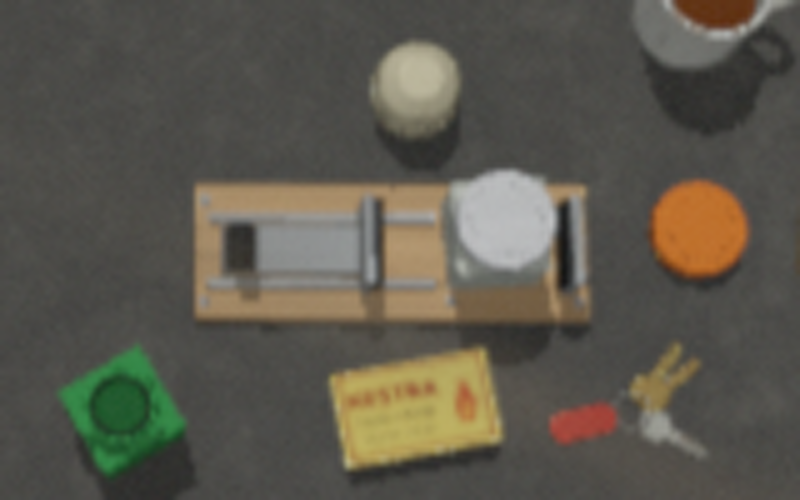

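View pics/c2.png

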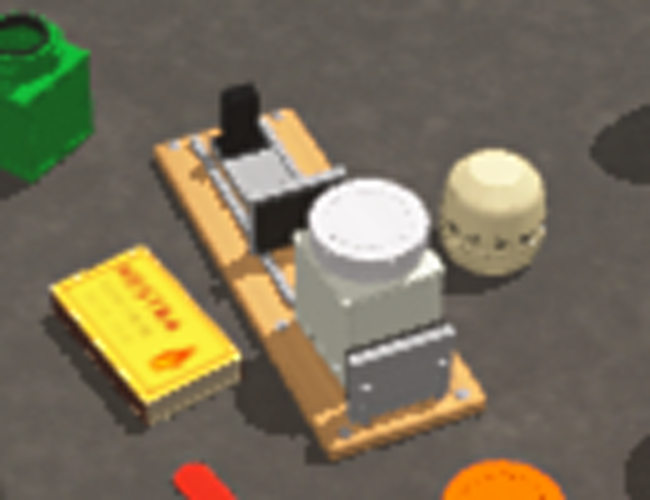

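```bash
python3 - <<'E'
from h import *
c=load('top0.png'); s=load('side0.png')
im=c['image']; 
f=lambda u,v:(280+(u+.5)/5-.5,165+(v+.5)/5-.5)
P={}
for n,u,v,z in [('BL',195,184,.012),('BR',586,186,.012),('FR',590,322,.012),('FL',195,322,.012),('grip',239,235,.066),('lid',507,219,.107),('timer',418,90,.05),('jawTopL',372,198,.062),('jawTopR',372,288,.062)]:
    P[n]=ray(c,*f(u,v),z); print(n,P[n].round(4))
ax=(P['BL']+P['FL']-P['BR']-P['FR'])[:2]; print(np.linalg.norm(ax)/2, np.degrees(np.arctan2(ax[1],ax[0])))
g=lambda u,v:(270+(u+.5)/5-.5,190+(v+.5)/5-.5)
for n,u,v,z in [('sB farleft',154,150,.012),('nearleft',335,458,.012),('nearright',487,403,.012),('grip',238,90,.066),('lid',370,222,.107)]:
    print('side',n,ray(s,*g(u,v),z).round(4))
E
```

```text
BL [0.5564 0.086  0.012 ]
BR [ 0.5485 -0.1988  0.012 ]
FR [ 0.4486 -0.1956  0.012 ]
FL [0.455  0.0882 0.012 ]
grip [0.5078 0.0562 0.066 ]
lid [ 0.5072 -0.1251  0.107 ]
timer [ 0.6136 -0.0752  0.05  ]
jawTopL [ 0.5329 -0.038   0.062 ]
jawTopR [ 0.469  -0.0355  0.062 ]
0.28443701414411554 88.56064550768595
side sB farleft [0.4555 0.0822 0.012 ]
side nearleft [ 0.4485 -0.203   0.012 ]
side nearright [ 0.546  -0.2026  0.012 ]
side grip [0.5047 0.0556 0.066 ]
side lid [ 0.5056 -0.1282  0.107 ]
```

```bash
python3 - <<'E'
from h import *
s=sense(); M=R.from_rotvec(s['ee_rot']).as_matrix(); print(M.round(3)); print('yaw y',np.degrees(np.arctan2(M[1,1],M[0,1])))
print(s['joint_positions'][0]-s['joint_positions'][5])
E
```

```text
[[-0.959  0.284 -0.001]
 [ 0.284  0.959 -0.001]
 [ 0.    -0.001 -1.   ]]
yaw y 73.51013757397105
-0.28780249982492623
```

Emit:
carry_out --pt "0.35 -0.471 -0.08 15" --pt "0.35 -0.471 -0.08 15" --pt "0.35 -0.471 -0.08 15" --pt "0.35 -0.471 -0.08 15" --pt "0.35 -0.471 -0.08 15" --pt "0.35 -0.471 -0.08 15" --pt "0.35 -0.471 -0.08 15" --pt "0.35 -0.471 -0.08 15" --pt "0.35 -0.471 -0.08 15" --pt "0.35 -0.471 -0.08 15" --pt "0.35 -0.471 -0.08 15" --pt "0.35 -0.471 -0.08 15" --pt "0.35 -0.471 -0.08 15" --pt "0.35 -0.471 -0.08 15" --pt "0.35 -0.471 -0.08 15" --pt "0.35 -0.471 -0.08 15" --pt "0.35 -0.471 -0.08 15" --pt "0.35 -0.471 -0.08 15" --pt "0.35 -0.471 -0.08 15" --gripper 0.067 --force 60

```text
time_s: 1.73
ee_pos: [0.5049, 0.0572, 0.1588]
ee_rot: [-0.038, -3.141, 0.002]
ft_force: [-0.2, 0.0, 0.4]
opening: 0.0667
```

```bash
python3 - <<'E'
from h import *
s=sense(); print({k:np.round(s[k],4) for k in ['time_s','ee_pos','ee_rot','ft_force','opening','joint_positions']})
for n in ['side','wrist']: snap(n,n+'1.png')
c=load('side1.png')
for z in [-.02,-.008,0,.008]: print(z,proj(c,s['ee_pos']+np.array([0,0,z])))
a=cv2.imread('pics/side1.png')[100:250,230:390]; cv2.imwrite('pics/c3.png',cv2.resize(a,None,fx=5,fy=5,interpolation=cv2.INTER_CUBIC)[:600])
E
```

```text
{'time_s': np.float64(1.7333), 'ee_pos': array([0.5049, 0.0572, 0.1588]), 'ee_rot': array([-3.7900e-02, -3.1405e+00,  1.6000e-03]), 'ft_force': array([-0.1596,  0.0324,  0.4118]), 'opening': np.float64(0.0667), 'joint_positions': array([-0.0319,  0.3223, -0.4207,  0.8286, -0.001 , -0.0077])}
-0.02 [316.74675167 189.16544725]
-0.008 [316.6910938  186.06409478]
0 [316.65364919 183.97761648]
0.008 [316.6159296  181.87581576]
```

View pics/wrist1.png

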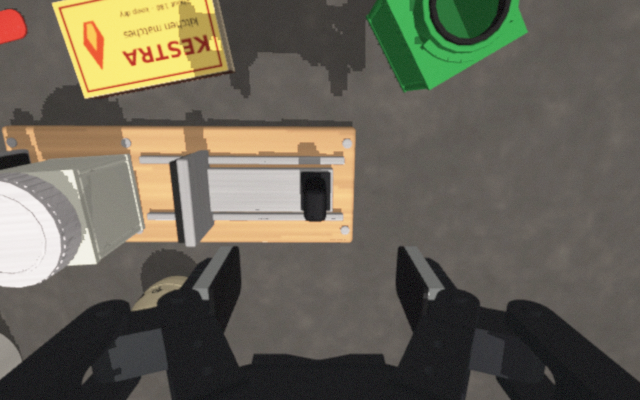

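View pics/c3.png

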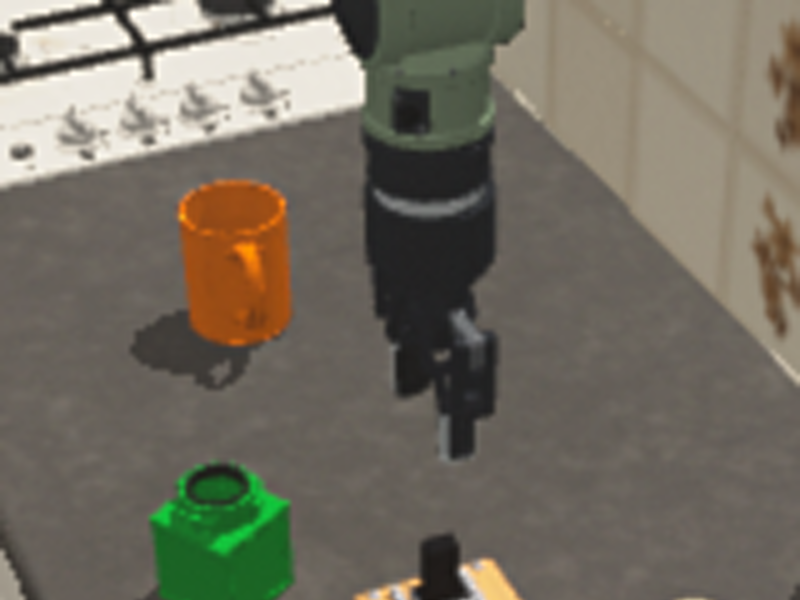

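```bash
python3 - <<'E'
from h import *
c=load('side1.png'); e=np.array([0.5049, 0.0572, 0.1588])
for y,(u,v) in [(.0572-.036,(320.9,191.7)),(.0572+.036,(312,178.3))]:
    for z in [.14,.15,.16,.17]:
        print(y,z,proj(c,[.505,y,z]))
    print((u,v))
w=load('wrist1.png'); print(proj(w,[.506,.056,.066]),proj(w,[.5,.0,.066]))
a=w['image'][120:260,130:370]; cv2.imwrite('pics/c4.png',cv2.resize(a[:,:,::-1],None,fx=3,fy=3))
E
```

```text
0.021200000000000004 0.14 [321.57766763 195.38785685]
0.021200000000000004 0.15 [321.55283731 192.78349715]
0.021200000000000004 0.16 [321.52777537 190.154844  ]
0.021200000000000004 0.17 [321.50247856 187.50155592]
(320.9, 191.7)
0.0932 0.14 [312.12308304 182.55854878]
0.0932 0.15 [312.05690652 179.99329353]
0.0932 0.16 [311.99013567 177.40499982]
0.0932 0.17 [311.92276246 174.7933559 ]
(312, 178.3)
[317.49135353 208.41347133] [235.29654232 201.86752743]
```

View pics/c4.png

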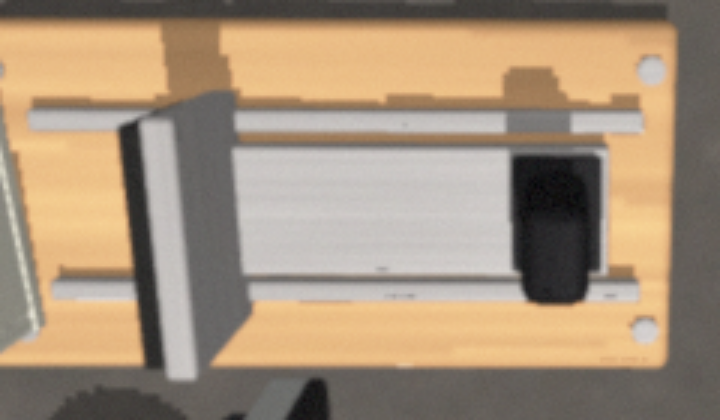

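Emit:
carry_out --pt "0.001 -0.002 -0.04 0" --pt "0.001 -0.002 -0.08 0" --pt "0.001 -0.002 -0.115 0" --pt "0.001 -0.002 -0.115 0" --pt "0.001 -0.002 -0.115 0" --pt "0.001 -0.002 -0.115 0"

```text
time_s: 2.33
ee_pos: [0.5072, 0.0557, 0.0456]
ee_rot: [0.036, 3.14, -0.002]
ft_force: [0.1, -0.3, -0.2]
opening: 0.067
```

Emit:
carry_out --pt "0 0 0 0" --pt "0 0 0 0" --pt "0 0 0 0" --pt "0 0 0 0" --pt "0 0 0 0" --pt "0 0 0 0" --pt "0 0 0 0" --pt "0 0 0 0" --gripper 0.005 --force 60

```text
time_s: 3.0
ee_pos: [0.5081, 0.0553, 0.0469]
ee_rot: [0.037, 3.138, -0.003]
ft_force: [-1.7, -0.7, 7.5]
opening: 0.0148
```

```bash
python3 - <<'E'
from h import *
s=sense(); print({k:np.round(s[k],4) for k in ['time_s','ee_pos','ee_rot','ft_force','opening','joint_positions']})
snap('wrist','wrist2.png')
E
```

```text
{'time_s': np.float64(3.0), 'ee_pos': array([0.5081, 0.0553, 0.0469]), 'ee_rot': array([ 3.7000e-02,  3.1378e+00, -3.0000e-03]), 'ft_force': array([-1.6592, -0.7052,  7.5457]), 'opening': np.float64(0.0148), 'joint_positions': array([-0.035 ,  0.4719, -0.5384,  0.5569, -0.0018, -0.0114])}
```

View pics/wrist2.png

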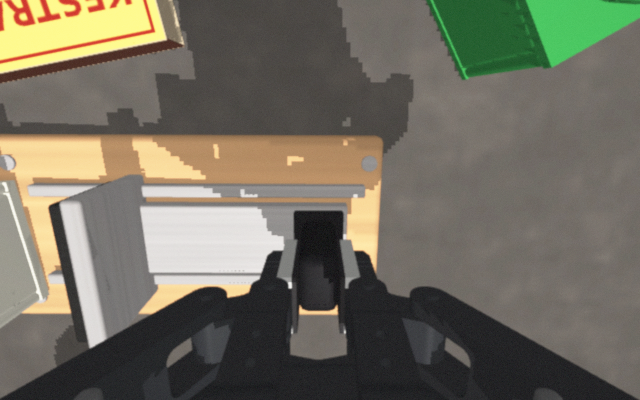

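Emit:
carry_out --pt "0 -0.004 0 0" --pt "0 -0.008 0 0" --pt "0 -0.012 0 0" --pt "0 -0.016 0 0" --pt "-0.001 -0.02 0 0" --pt "-0.001 -0.024 0 0" --pt "-0.001 -0.028 0 0" --pt "-0.001 -0.032 0 0" --pt "-0.001 -0.036 0 0" --pt "-0.001 -0.04 0 0"

```text
time_s: 3.88
ee_pos: [0.5071, 0.0177, 0.0471]
ee_rot: [0.035, 3.137, 0.007]
ft_force: [0.1, 9.4, -0.3]
opening: 0.0152
```

Emit:
carry_out --pt "0 -0.004 0 0" --pt "0 -0.008 0 0" --pt "0 -0.012 0 0" --pt "0 -0.016 0 0" --pt "0 -0.016 0 0"

```text
time_s: 4.3
ee_pos: [0.5067, 0.004, 0.0471]
ee_rot: [0.034, 3.138, 0.015]
ft_force: [0.2, 10.1, -0.4]
opening: 0.0149
```

```bash
python3 - <<'E'
from h import *
s=sense(); print({k:np.round(s[k],4) for k in ['time_s','ee_pos','ee_rot','ft_force','opening']})
c=snap('wrist','wrist3.png');c=snap('top','top3.png')
a=c['image'][165:265,280:440,::-1]; cv2.imwrite('pics/c5.png',cv2.resize(a,None,fx=5,fy=5,interpolation=cv2.INTER_CUBIC))
E
```

```text
{'time_s': np.float64(4.3), 'ee_pos': array([0.5067, 0.004 , 0.0471]), 'ee_rot': array([0.0341, 3.1377, 0.0154]), 'ft_force': array([ 0.2215, 10.1021, -0.3669]), 'opening': np.float64(0.0149)}
```

View pics/wrist3.png

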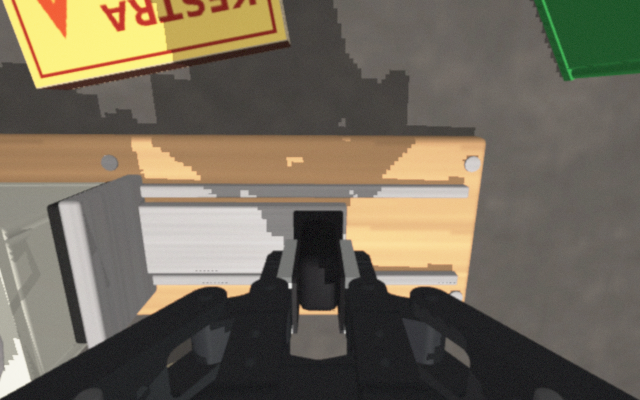

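View pics/c5.png

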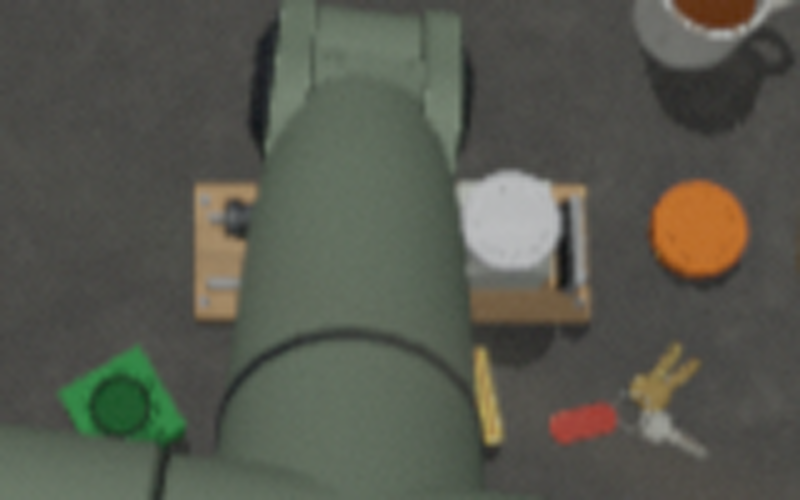

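Emit:
carry_out --pt "0 -0.003 0 0" --pt "0 -0.006 0 0" --pt "0 -0.009 0 0" --pt "0 -0.009 0 0"

```text
time_s: 4.73
ee_pos: [0.5066, -0.0021, 0.0472]
ee_rot: [0.032, 3.137, 0.025]
ft_force: [0.8, 12.8, -0.7]
opening: 0.0149
```

Emit:
carry_out --pt "0 -0.003 0 0" --pt "0 -0.006 0 0" --pt "0 -0.008 0 0" --pt "0 -0.008 0 0"

```text
time_s: 5.07
ee_pos: [0.5064, -0.007, 0.0472]
ee_rot: [0.03, 3.137, 0.036]
ft_force: [1.3, 13.5, -0.3]
opening: 0.0151
```

Emit:
carry_out --pt "0 -0.003 0 0" --pt "0 -0.006 0 0" --pt "0 -0.006 0 0" --pt "0 -0.006 0 0"

```text
time_s: 5.4
ee_pos: [0.5063, -0.0079, 0.0472]
ee_rot: [0.025, 3.136, 0.053]
ft_force: [2.2, 20.7, -1.6]
opening: 0.0152
```

```bash
python3 - <<'E'
from h import *
s=sense(); print({k:np.round(s[k],4) for k in ['time_s','ee_pos','ee_rot','ft_force','opening']})
print(R.from_rotvec(s['ee_rot']).as_matrix().round(4))
c=snap('side','side4.png')
a=c['image'][190:290,270:400,::-1]; cv2.imwrite('pics/c6.png',cv2.resize(a,None,fx=5,fy=5,interpolation=cv2.INTER_CUBIC))
E
```

```text
{'time_s': np.float64(5.4), 'ee_pos': array([ 0.5063, -0.0079,  0.0472]), 'ee_rot': array([0.0254, 3.1361, 0.0529]), 'ft_force': array([ 2.1548, 20.6566, -1.5717]), 'opening': np.float64(0.0152)}
[[-0.9999  0.0161  0.0052]
 [ 0.0163  0.9993  0.0337]
 [-0.0047  0.0337 -0.9994]]
```

View pics/c6.png

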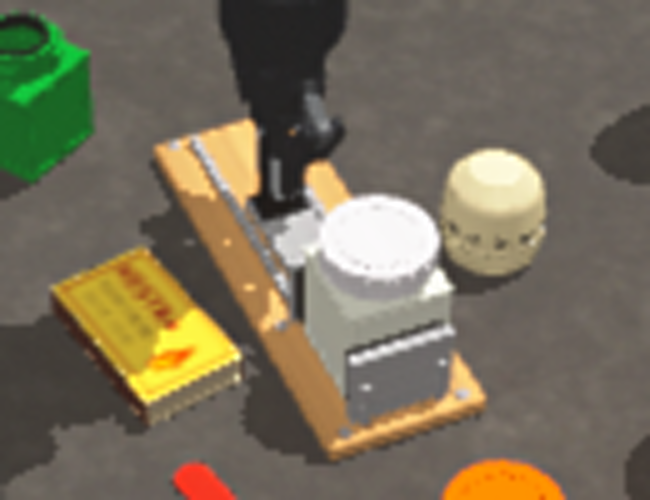

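Emit:
carry_out --pt "0 0 0 0" --pt "0 0 0 0" --pt "0 0 0 0" --pt "0 0 0 0" --pt "0 0 0 0" --pt "0 0 0.02 0" --pt "0 0 0.06 0" --pt "0 0 0.1 0" --pt "0 0 0.13 0" --pt "0 0 0.13 0" --pt "0 0 0.13 0" --pt "0 0 0.13 0" --gripper 0.06

```text
time_s: 6.45
ee_pos: [0.5059, -0.0081, 0.1768]
ee_rot: [0.026, 3.137, 0.052]
ft_force: [-0.3, 0.5, -0.8]
opening: 0.0597
```

```bash
python3 - <<'E'
from h import *
s=sense(); print({k:np.round(s[k],4) for k in ['time_s','ee_pos','ee_rot','ft_force','opening','joint_positions']})
print(R.from_rotvec(s['ee_rot']).as_matrix().round(4))
c=snap('side','side5.png')
a=c['image'][190:290,270:400,::-1]; cv2.imwrite('pics/c7.png',cv2.resize(a,None,fx=5,fy=5,interpolation=cv2.INTER_CUBIC))
c=snap('top','top5.png')
a=c['image'][165:265,280:440,::-1]; cv2.imwrite('pics/c8.png',cv2.resize(a,None,fx=5,fy=5,interpolation=cv2.INTER_CUBIC))
snap('wrist','wrist5.png')
E
```

```text
{'time_s': np.float64(6.45), 'ee_pos': array([ 0.5059, -0.0081,  0.1768]), 'ee_rot': array([0.026 , 3.1365, 0.0524]), 'ft_force': array([-0.3273,  0.5158, -0.7538]), 'opening': np.float64(0.0597), 'joint_positions': array([-0.1818,  0.2974, -0.4051,  0.8696,  0.0337, -0.1653])}
[[-0.9999  0.0165  0.0048]
 [ 0.0167  0.9993  0.0334]
 [-0.0043  0.0334 -0.9994]]
```

View pics/c7.png

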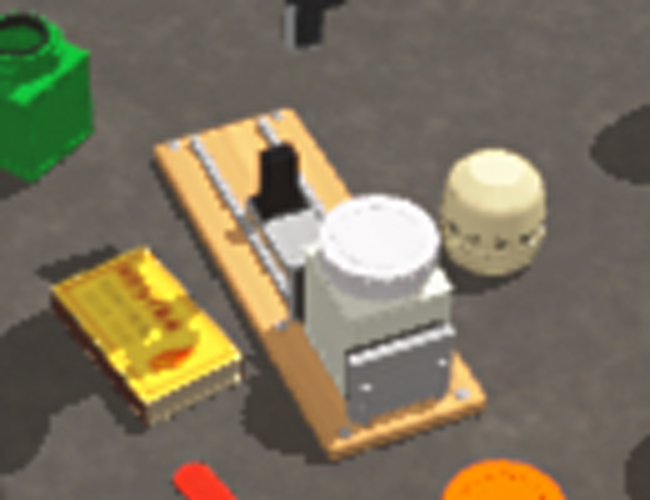

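View pics/c8.png

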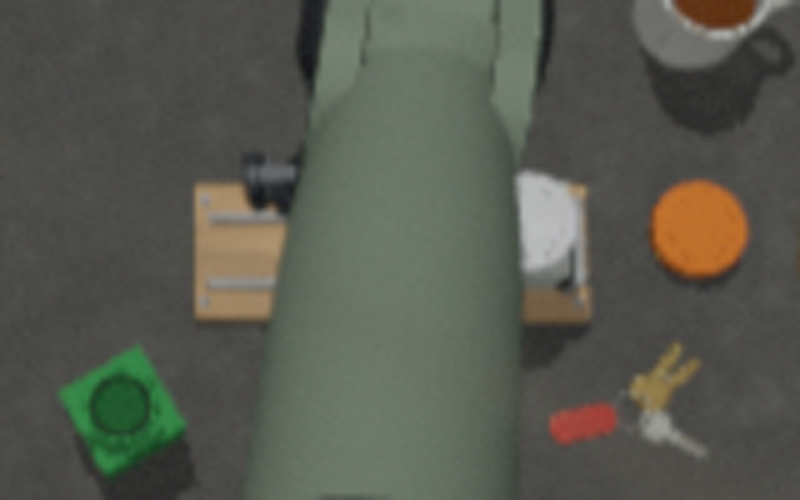

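View pics/wrist5.png

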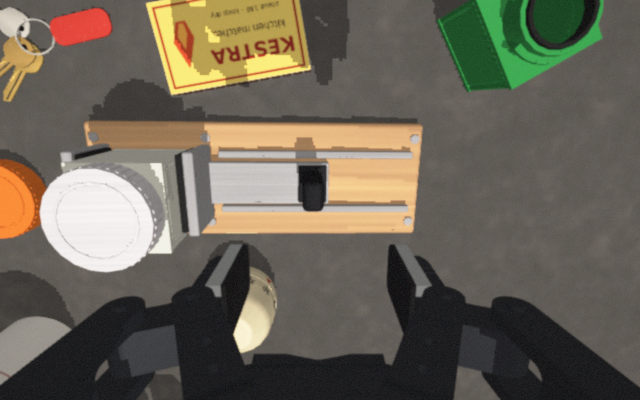

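```bash
python3 - <<'E'
from h import *
for n in ['side5.png','wrist5.png']:
    c=load(n); hsv=cv2.cvtColor(c['image'],cv2.COLOR_RGB2HSV)
    p0=proj(c,[.506,-.14,.107]); print(n,'pred',p0)
    m=((hsv[...,2]>200)&(hsv[...,1]<40)).astype(np.uint8)
    k,l,st,ce=cv2.connectedComponentsWithStats(m)
    for i in range(1,k):
        if st[i,4]>60 and np.hypot(*(ce[i]-p0))<60:
            cnt=max(cv2.findContours((l==i).astype(np.uint8),0,1)[0],key=len)
            e=cv2.fitEllipse(cnt); print(st[i],e, ray(c,*e[0],.107).round(4))
s=load('side5.png'); g=lambda u,v:(270+(u+.5)/5-.5,190+(v+.5)/5-.5)
print('side hand',ray(s,*g(380,239),.107))
c=load('top5.png'); f=lambda u,v:(280+(u+.5)/5-.5,165+(v+.5)/5-.5)
print('top right edge',ray(c,*f(579,221),.105))
E
```

```text
side5.png pred [345.62668621 236.57170301]
[323 225  35  21 406] ((341.0645446777344, 236.2207794189453), (16.46072769165039, 33.37162780761719), 98.51024627685547) [ 0.495  -0.1333  0.107 ]
wrist5.png pred [ 98.38521331 225.46027324]
[  40  169  131  103 9390] ((99.8403549194336, 220.60250854492188), (95.41279602050781, 128.4491424560547), 112.37602233886719) [ 0.5029 -0.1386  0.107 ]
side hand [ 0.50440936 -0.14297783  0.107     ]
top right edge [ 0.50507857 -0.17436845  0.105     ]
```

Emit:
carry_out --pt "-0.001 -0.035 0 0" --pt "-0.001 -0.07 0 0" --pt "-0.001 -0.105 -0.01 0" --pt "-0.001 -0.132 -0.027 0" --pt "-0.001 -0.132 -0.027 0" --pt "-0.001 -0.132 -0.027 0" --pt "-0.001 -0.132 -0.027 0" --gripper 0.0854

```text
time_s: 7.18
ee_pos: [0.5034, -0.1392, 0.1477]
ee_rot: [-0.026, -3.141, -0.056]
ft_force: [-0.0, 0.6, 0.9]
opening: 0.0854
```

```bash
python3 - <<'E'
from h import *
s=sense(); print({k:np.round(s[k],4) for k in ['time_s','ee_pos','ee_rot','ft_force','opening','joint_positions']})
c=snap('wrist','wrist6.png'); print(proj(c,[.5045,-.1405,.107]))
c=snap('side','side6.png')
a=c['image'][170:270,270:400,::-1]; cv2.imwrite('pics/c9.png',cv2.resize(a,None,fx=5,fy=5,interpolation=cv2.INTER_CUBIC))
E
```

```text
{'time_s': np.float64(7.1833), 'ee_pos': array([ 0.5034, -0.1392,  0.1477]), 'ee_rot': array([-0.0264, -3.1407, -0.0556]), 'ft_force': array([-0.0093,  0.5831,  0.8566]), 'opening': np.float64(0.0854), 'joint_positions': array([-0.4297,  0.3656, -0.3885,  0.8315,  0.0322, -0.4131])}
[314.50950467 237.52988186]
```

View pics/wrist6.png

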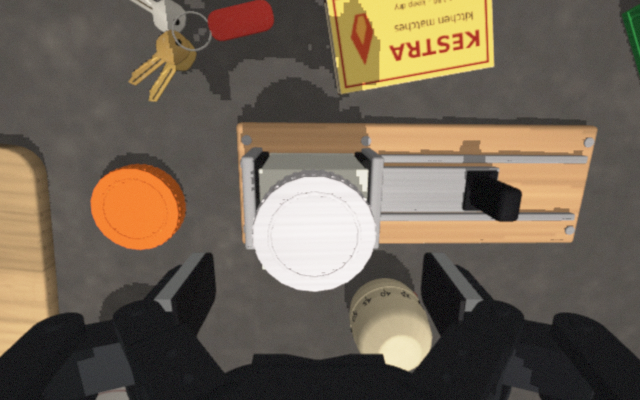

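View pics/c9.png

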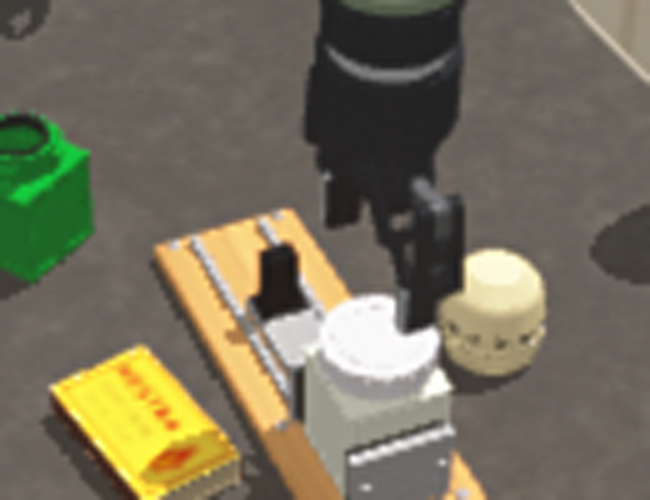

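Emit:
carry_out --pt "0 -0.001 -0.02 0" --pt "0 -0.001 -0.04 0" --pt "0 -0.001 -0.05 0" --pt "0 -0.001 -0.056 0" --pt "0 -0.001 -0.057 0" --pt "0 -0.001 -0.057 0" --pt "0 -0.001 -0.057 0"

```text
time_s: 7.87
ee_pos: [0.5047, -0.1398, 0.0924]
ee_rot: [0.023, 3.138, 0.053]
ft_force: [-0.1, 0.6, 0.1]
opening: 0.0855
```

```bash
python3 - <<'E'
from h import *
s=sense(); print({k:np.round(s[k],4) for k in ['time_s','ee_pos','ee_rot','ft_force','opening']})
snap('wrist','wrist7.png')
c=snap('side','side7.png')
a=c['image'][190:280,290:390,::-1]; cv2.imwrite('pics/c10.png',cv2.resize(a,None,fx=6,fy=6,interpolation=cv2.INTER_CUBIC))
E
```

```text
{'time_s': np.float64(7.8667), 'ee_pos': array([ 0.5047, -0.1398,  0.0924]), 'ee_rot': array([0.0231, 3.1385, 0.0533]), 'ft_force': array([-0.0952,  0.5886,  0.148 ]), 'opening': np.float64(0.0855)}
```

View pics/wrist7.png

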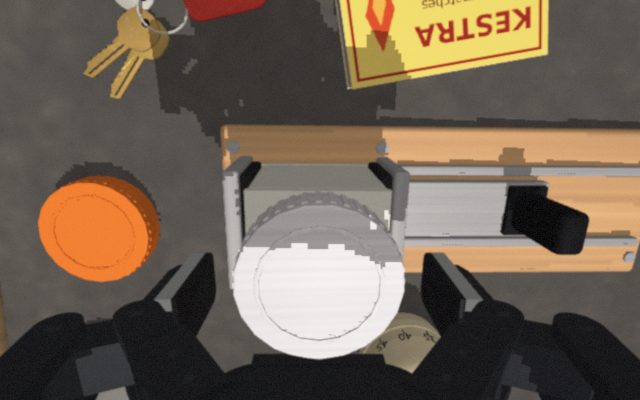

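View pics/c10.png

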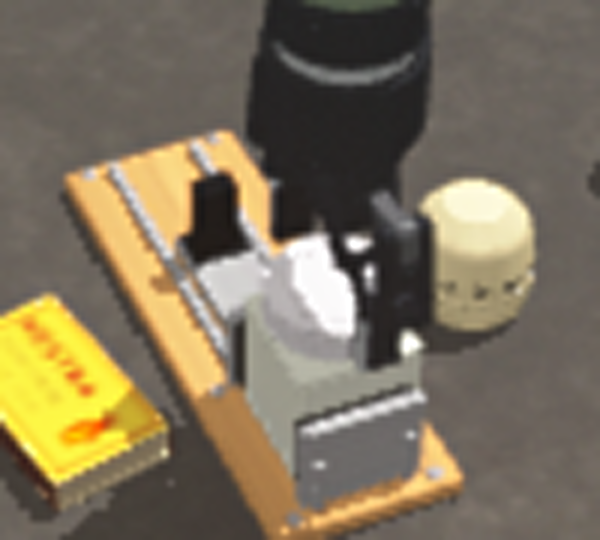

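```bash
python3 - <<'E'
from h import *
w=load('wrist7.png'); print(proj(w,[.5047,-.1398,.107]), ray(w,318.5,282,.107), ray(w,318.5,206,.107),ray(w,318.5,357,.107))
c=load('side7.png')
for z in [.08,.085,.09,.095]: print(z,proj(c,[.5047-.011,-.1398-.046,z]),proj(c,[.5047+.011,-.1398-.046,z]),proj(c,[.5047-.011,-.1398-.043,z]))
E
```

```text
[321.50767179 288.63751676] [ 0.50179357 -0.14092505  0.107     ] [ 0.47119306 -0.14049251  0.107     ] [ 0.53623833 -0.14141192  0.107     ]
0.08 [348.8740617  255.30391633] [355.90272553 252.90811284] [348.38031725 254.59412289]
0.085 [348.92962167 254.0354354 ] [355.97566443 251.64075888] [348.43453257 253.32606137]
0.09 [348.98546365 252.76051594] [356.04897145 250.36700848] [348.48902259 252.05157471]
0.095 [349.04158979 251.47910879] [356.1226494  249.08681312] [348.54378941 250.77061394]
```

Emit:
carry_out --pt "-0.001 0 0.002 0" --pt "-0.001 0 0.002 0" --pt "-0.001 0 0.002 0" --pt "-0.001 0 0.002 0" --pt "-0.001 0 0.002 0" --pt "-0.001 0 0.002 0" --pt "-0.001 0 0.002 0" --pt "-0.001 0 0.002 0" --gripper 0.055 --force 100

```text
time_s: 8.63
ee_pos: [0.5043, -0.1402, 0.0961]
ee_rot: [0.024, 3.136, 0.052]
ft_force: [-1.7, 0.6, 9.2]
opening: 0.0637
```

```bash
python3 - <<'E'
from h import *
s=sense(); print({k:np.round(s[k],4) for k in ['time_s','ee_pos','ee_rot','ft_force','opening','wrist_torque']})
c=snap('wrist','wrist8.png')
c=snap('side','side8.png')
a=c['image'][190:280,290:390,::-1]; cv2.imwrite('pics/c11.png',cv2.resize(a,None,fx=6,fy=6,interpolation=cv2.INTER_CUBIC))
E
```

```text
{'time_s': np.float64(8.6333), 'ee_pos': array([ 0.5043, -0.1402,  0.0961]), 'ee_rot': array([0.0239, 3.1364, 0.0524]), 'ft_force': array([-1.7038,  0.6045,  9.1622]), 'opening': np.float64(0.0637), 'wrist_torque': array([ 0.2962,  0.496 , -0.1473])}
```

View pics/c11.png

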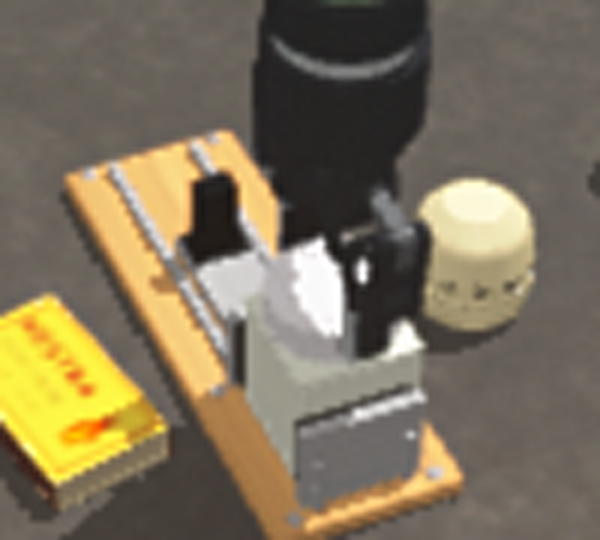

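View pics/wrist8.png

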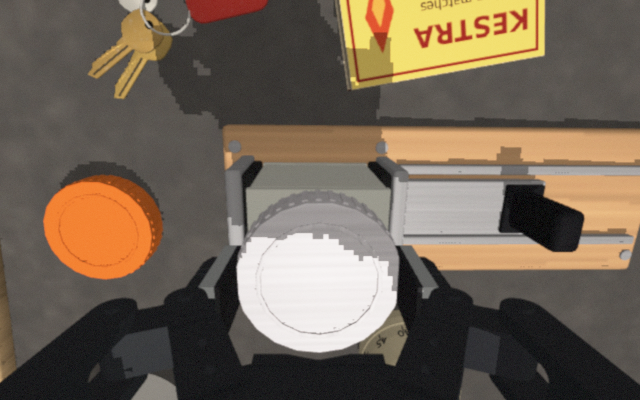

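Emit:
carry_out --pt "0 0 0 5" --pt "0 0 0 10" --pt "0 0 0 15" --pt "0 0 0 20" --pt "0 0 0 25" --pt "0 0 0 30" --pt "0 0 0 35" --pt "0 0 0 40" --pt "0 0 0 40"

```text
time_s: 9.48
ee_pos: [0.5059, -0.1405, 0.0978]
ee_rot: [1.055, -2.954, -0.049]
ft_force: [-0.1, -0.0, 8.3]
opening: 0.0636
```

```bash
python3 - <<'E'
from h import *
s=sense(); print({k:np.round(s[k],4) for k in ['time_s','ee_pos','ee_rot','ft_force','opening','wrist_torque','joint_positions']})
M=R.from_rotvec(s['ee_rot']).as_matrix(); print(M.round(3),np.degrees(np.arctan2(M[1,1],M[0,1])))
c=snap('wrist','wrist9.png')
c=snap('side','side9.png')
a=c['image'][190:280,290:390,::-1]; cv2.imwrite('pics/c12.png',cv2.resize(a,None,fx=6,fy=6,interpolation=cv2.INTER_CUBIC))
E
```

```text
{'time_s': np.float64(9.4833), 'ee_pos': array([ 0.5059, -0.1405,  0.0978]), 'ee_rot': array([ 1.0554, -2.9543, -0.0489]), 'ft_force': array([-0.0659, -0.042 ,  8.3405]), 'opening': np.float64(0.0636), 'wrist_torque': array([0.1789, 0.062 , 0.1424]), 'joint_positions': array([-0.4228,  0.4368, -0.4269,  0.7317,  0.0197, -1.1092])}
[[-0.774 -0.633 -0.014]
 [-0.634  0.773  0.028]
 [-0.007  0.031 -1.   ]] 129.3226599877843
```

View pics/c12.png

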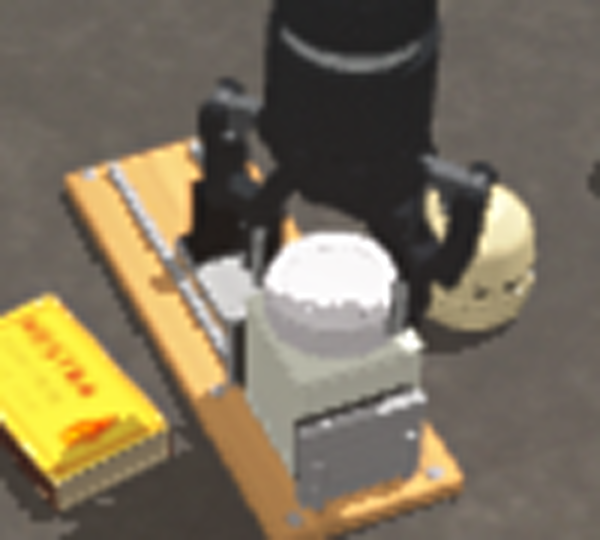

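View pics/wrist9.png

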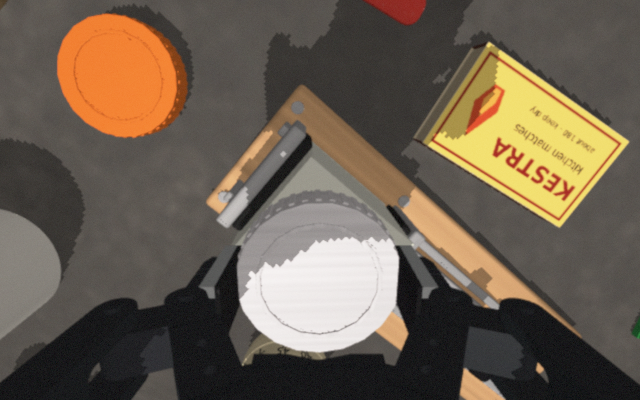

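Emit:
carry_out --pt "-0.001 0 0 5" --pt "-0.001 0 0 10" --pt "-0.001 0 0 15" --pt "-0.001 0 0.001 20" --pt "-0.001 0 0.001 25" --pt "-0.001 0 0.002 30" --pt "-0.001 0 0.002 35" --pt "-0.001 0 0.002 35" --pt "-0.001 0 0.002 35"

```text
time_s: 10.33
ee_pos: [0.505, -0.1408, 0.1001]
ee_rot: [1.883, -2.498, -0.043]
ft_force: [1.0, -0.5, -0.3]
opening: 0.0638
```

```bash
python3 - <<'E'
from h import *
s=sense(); print({k:np.round(s[k],4) for k in ['time_s','ee_pos','ee_rot','ft_force','opening','wrist_torque','joint_positions']})
M=R.from_rotvec(s['ee_rot']).as_matrix(); print(M.round(3),np.degrees(np.arctan2(M[1,1],M[0,1])))
c=snap('wrist','wrist10.png')
c=snap('side','side10.png')
a=c['image'][190:280,290:390,::-1]; cv2.imwrite('pics/c13.png',cv2.resize(a,None,fx=6,fy=6,interpolation=cv2.INTER_CUBIC))
E
```

```text
{'time_s': np.float64(10.3333), 'ee_pos': array([ 0.505 , -0.1408,  0.1001]), 'ee_rot': array([ 1.8833, -2.4979, -0.0433]), 'ft_force': array([ 1.0396, -0.5003, -0.2535]), 'opening': np.float64(0.0638), 'wrist_torque': array([-0.0162, -0.0278,  0.0173]), 'joint_positions': array([-0.414 ,  0.4378, -0.4179,  0.7456,  0.0022, -1.706 ])}
[[-0.275 -0.961 -0.027]
 [-0.961  0.275  0.014]
 [-0.006  0.03  -1.   ]] 164.03298435829737
```

View pics/c13.png

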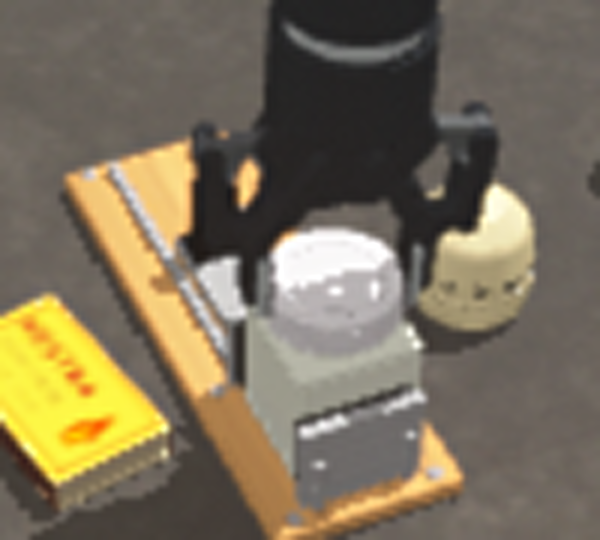

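View pics/wrist10.png

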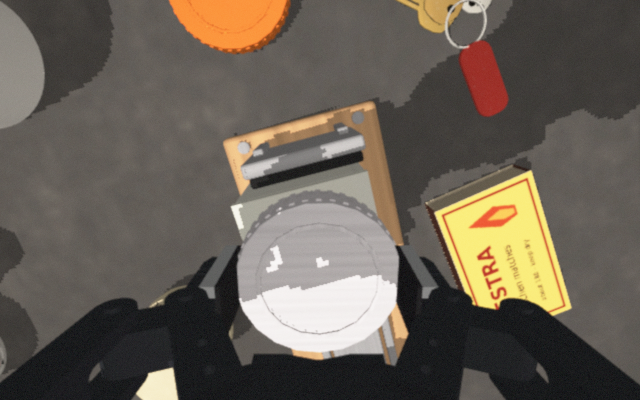

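Emit:
carry_out --pt "0 0 0.002 0" --pt "0 0 0.004 0" --pt "0 0 0.006 0" --pt "0 0 0.006 0"

```text
time_s: 10.77
ee_pos: [0.5052, -0.1409, 0.1065]
ee_rot: [1.884, -2.498, -0.043]
ft_force: [-0.7, -0.1, -0.1]
opening: 0.0637
```

```bash
python3 - <<'E'
from h import *
c=snap('side','side11.png')
a=c['image'][190:280,290:390,::-1]; cv2.imwrite('pics/c14.png',cv2.resize(a,None,fx=6,fy=6,interpolation=cv2.INTER_CUBIC))
E
```

```text
(no output)
```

View pics/c14.png

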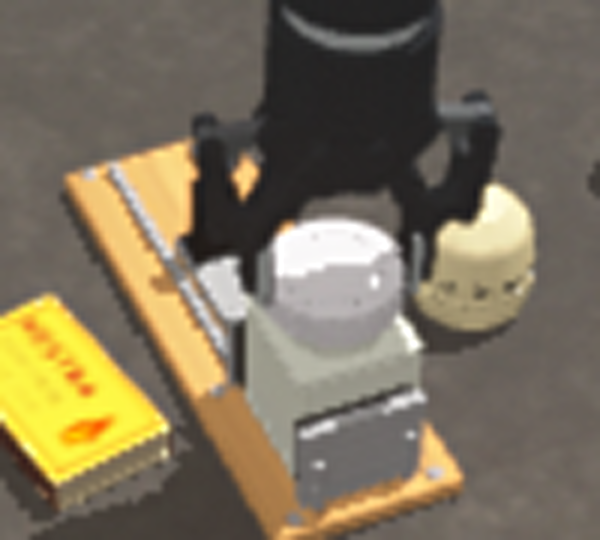

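Emit:
carry_out --pt "0 0 0.006 0" --pt "0 0 0.012 0" --pt "0 0 0.018 0" --pt "0 0 0.0235 0" --pt "0 0 0.0235 0" --pt "0 0 0.0235 0" --pt "0 0 0.0235 0" --pt "0 0 0.0235 0"

```text
time_s: 11.48
ee_pos: [0.5049, -0.1407, 0.1295]
ee_rot: [1.883, -2.498, -0.044]
ft_force: [0.2, 0.2, -0.9]
opening: 0.0633
```

```bash
python3 - <<'E'
from h import *
s=sense(); print({k:np.round(s[k],4) for k in ['time_s','ee_pos','ee_rot','ft_force','opening','wrist_torque','qd']})
c=snap('wrist','wrist12.png')
c=snap('side','side12.png')
a=c['image'][190:280,290:390,::-1]; cv2.imwrite('pics/c15.png',cv2.resize(a,None,fx=6,fy=6,interpolation=cv2.INTER_CUBIC))
c=snap('top','top12.png')
a=c['image'][165:265,280:440,::-1]; cv2.imwrite('pics/c16.png',cv2.resize(a,None,fx=5,fy=5,interpolation=cv2.INTER_CUBIC))
E
```

```text
{'time_s': np.float64(11.4833), 'ee_pos': array([ 0.5049, -0.1407,  0.1295]), 'ee_rot': array([ 1.8835, -2.4978, -0.0437]), 'ft_force': array([ 0.2018,  0.1575, -0.9045]), 'opening': np.float64(0.0633), 'wrist_torque': array([ 0.0332, -0.0506,  0.0236]), 'qd': array([ 0.0013,  0.004 , -0.0024,  0.0015,  0.0003, -0.0019])}
```

View pics/c15.png

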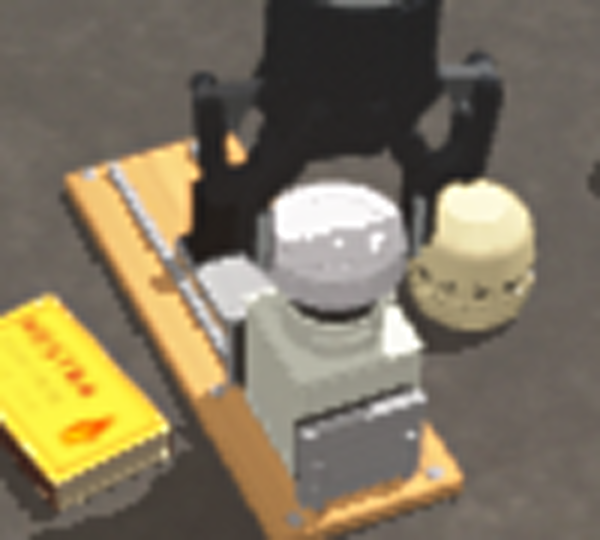

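View pics/wrist12.png

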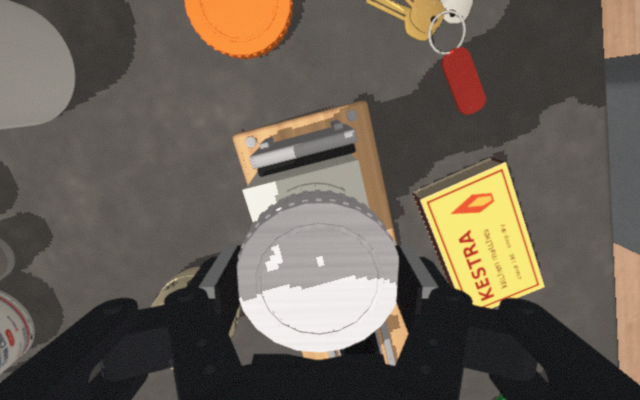

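View pics/c16.png

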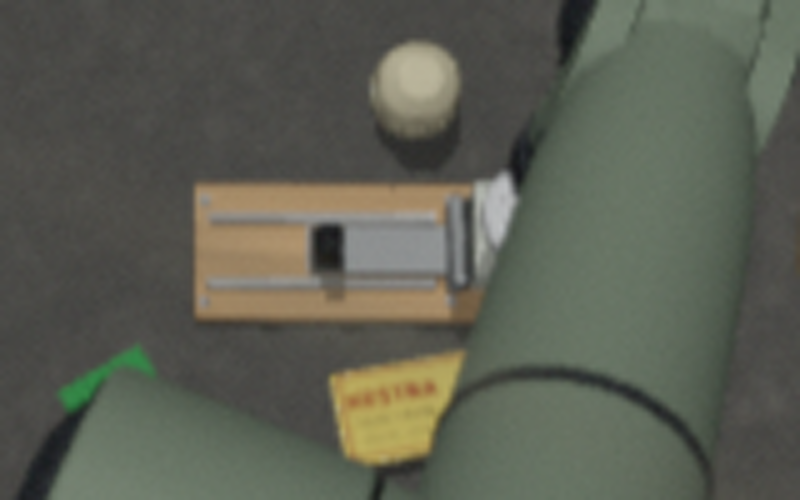

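```bash
python3 - <<'E'
from h import *
c=load('side12.png')
for p in [[.504,-.1405,.141],[.505,-.1415,.141],[.504,-.174,.122],[.504,-.1405,.122],[.504,-.1405,.102]]: print(p,(proj(c,p)-[290,190]+.5)*6)
c0=load('side5.png');a=c0['image'][205:285,300:390,::-1];b=c['image'][205:285,300:390,::-1]
cv2.imwrite('pics/c17.png',cv2.resize(np.hstack([a,b]),None,fx=4.4,fy=4.4,interpolation=cv2.INTER_CUBIC))
E
```

```text
[0.504, -0.1405, 0.141] [335.30742484 230.71704482]
[0.505, -0.1415, 0.141] [338.22390069 231.43040421]
[0.504, -0.174, 0.122] [367.35073747 306.47100671]
[0.504, -0.1405, 0.122] [334.25293881 260.90565735]
[0.504, -0.1405, 0.102] [333.16443166 292.0682523 ]
```

View pics/c17.png

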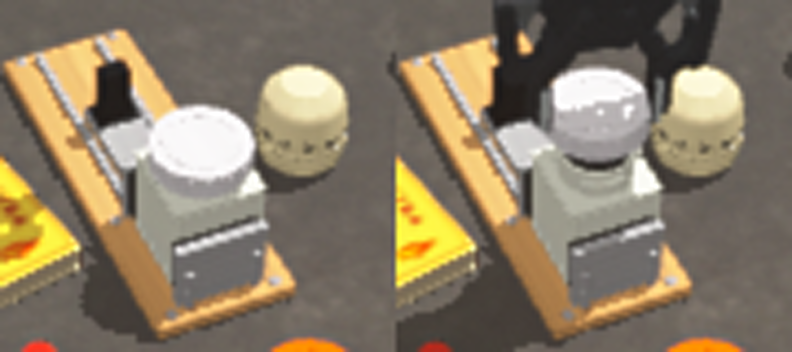

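```bash
python3 - <<'E'
from h import *
s=sense(); print(s['time_s'],s['ee_pos'],s['ft_force'],s['opening']); print(hand_in())
E
```

```text
11.6333 [ 0.50498513 -0.14075854  0.12950174] [-0.17698106  0.11266115 -0.4079797 ] 0.06396236730640263
the job is handed in; nothing more can be done
None
```

The job is handed in at 11.6 s. The jar is braced in the clamp, and the lid is off and held above the mouth.

**Clamping:** I slid the black grip about 63 mm. It stopped against the jar at 20.7 N, which clamps it firmly, and I then let go of it.

**Unscrewing and lifting:** I gripped the metal lid, turned it 75° anticlockwise and lifted it straight up. The wrist force stayed near zero during the lift, so the threads were free.

**Last checks:**
- **Lid height:** by the arm pose the lid's lower edge is about 19–20 mm above the mouth. The side picture suggested a lift of about 31 mm against the 33 mm from the pose, so the height could be 2–3 mm lower.
- **Centring:** the lid is centred to about 1–2 mm.
- **Jar and clamp:** the pictures show the jar upright, unturned and between both jaws. The neighbouring things in view look untouched.
- **Level:** the gripper picked up a tilt of about 1.9° while pushing the clamp. It kept that tilt through the turn and lift, so the lid should still be level, but I did not measure its tilt directly.
- **Grip reading:** the finger opening reads about 64 mm on a 67 mm lid. I put this down to the 100 N grip and saw no slip.

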